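# Refit the dosing drive after washing

## Robot

A 7-joint arm with a two-finger parallel gripper is mounted at the origin on the work surface. World frame = base frame: x ahead of the robot, y to its left, z up, the work surface at z = 0. Lengths are in mm, angles in rad, forces in N, time in s.
With the tool pointing down it reaches from about 400 to 900 mm from the base axis. Payload 5.5 kg.
Tool frame: the origin (TCP) lies on the centre line of the jaws, within the pads' length; the fingertips stand 17 mm ahead of it and the grasp point (between the pads) lies 2 mm behind it; z points along the fingers, y is the line along which they close (so a half turn about z gives the same grasp; the last joint's range is limited). The gripper opens to 85 mm and grips with 20 to 120 N. Pads are 22 mm wide; open, the fingers measure 114 mm over their backs; the gripper's body (76 mm by 85 mm) begins 54 mm behind the grasp point. The pads swing forward as they close: fully open they stand 13 mm farther back than shut.
Start: joints at [1.583, 0.501, -0.427, 1.55, 0.221, 1.138, -0.21], TCP at [161.349, -629.655, 248.31] pointing down, gripper open.
Joint ranges: [-2.88, 2.88], [-0.31, 2.03], [-1.54, 1.56], [0.2, 2.42], [-1.41, 4.55], [0.19, 2.02], [-2.57, 2.57]. Speed limits (rad/s): [2.57, 2.57, 3.14, 3.14, 3.14, 3.14, 3.14].

## Interface

Orientations are given as a unit quaternion [x, y, z, w].
In Python, from bench import robot gives the robot as it stands.
- The arm moves only by the tool servo_tool, never from a script. Its argument "motion" is a list that holds one entry, the list of rows, each a list of 7 numbers: the shift along the tool's x, y, z in m, then the turn, a rotation vector about the tool's x, y, z in degrees, then the finger opening in m, from 0 to 0.0854. In form: [[[dx, dy, dz, rx, ry, rz, hand], ...]]. A call has 1 to 8 rows; each row is the pose to reach, as a shift and turn from the pose commanded when the call began, along the tool's axes at that moment; what a row does not reach only later rows make up. A row lasts 1/10 s, in which the tool goes at most 50 mm and 8.59 degrees, less where a joint would pass 70% of its speed; a pose out of reach is approached as far as the arm can. A call with a gripper value outside its range is refused whole. The fingers move at their own pace and stop on an object; "force" is the grip in N (left out, the last holds). Time passes only in rows, so rows that repeat a pose let the fingers close. It gives the time, the measured TCP pose, the force, the opening and the grip force at its end, in the units of the state.
- robot.observe(): the state, without advancing time (a new reading comes with each control period).
- robot.grab_frame(name): name is "side" or "top" or "wrist"; returns the picture (420x560x3 uint8, blue, green, red); there is no depth.
- robot.get_calibration(name): a dict with "mtx" (3x3 intrinsics, pixels), "pose" (4x4, takes a point from camera to world coordinates); the wrist camera has in their place "hand_eye" (4x4, takes a point from camera to tool coordinates, whose origin is the TCP and whose axes are the flange's). Camera axes: x right, y down, z forward; pixel columns grow to the right and rows downward; lengths in mm; the calibration is good to about 2 mm. A picture is of the moment at which its call begins: read the wrist's pose just before it. get_calibration takes no time and is no camera call.
- robot.close_job(): hands the job in; it is judged then, once.
Trained networks look in the newest picture that a camera, given by its name, has taken for a name from the list of things; names that differ only in an ending like _2 or _b are one class to them, and where a whole thing is asked for, a point or a joint stands for the part that bears it (a point fixed in the world has none). Each returns a list of dicts, best first, with "p" (0 to 1); they miss things now and then, are a little off and sometimes report something else, mostly with a low value. They report only what shows in the picture. A call takes as long as a camera call. They do not tell look-alikes from the thing itself.
- robot.look_for(label, camera): "extent" ([left, top, right, bottom] in pixels, round what is visible of it).
The state is a dict: "time": time; "joint_pos": joint angles; "qd": joint speeds; "joint_torque": joint torques, N m; "position": TCP position; "tcp_rot": TCP orientation; "force": force on the tool from outside, world axes, zero at the start; "wrist_torque": the same for the moment, N m; "gripper_width": finger opening in mm; "grip_force": force on a finger pad.
Only numpy, scipy, OpenCV 4.12 (cv2) and the standard library are available. Lean on these libraries where they do the work, as an engineer would, in place of code of your own. Each camera call takes 0.05 s, during which the arm holds its last target. There are 200 camera calls.

## Task

The dosing drive has been washed and must go back together: first hang the steel catch basket by its handle on the pair of hooks on the blue drive and let go of it. Then lift the white star wheel off its drying stand, turn it until the splines of its stem mesh with the cross-shaped socket on top of the drive, slide it all the way home and press it down against the ejector spring; finish while still holding it fully home, with the basket hanging free, and leave the other things on the table where they are.

Things in the scene. Friction and masses are not known exactly. Their poses are not given: they have to be found in the camera images.
- hooks (a point): Midway between two upturned hooks (8 mm round dark steel bar, 76 mm apart, free air between), on top of their flat bottoms, 169 mm above the table. Axes: x along the pair, y from the tips to the housing, z up. Bottoms flat 7 mm either side in y; tips end 23 mm out (-y), 23 mm up; on +y the bars rise 20 mm within 22 mm, then run level to posts 58 mm away. Fixed to the drive.
- basket_grip (a point): Centre of the basket's rigid handle bar: level, flat-sided, 126 mm long (x), 10 mm thick (y), 12 mm high, 140 mm above the basket's underside, on upright legs 6 x 12 mm at x = -60 and +60 mm; 79 mm free height between bar and rim. z up. It may hang either way round; hung, this point is about 6 mm above hooks.
- basket: Open steel catch basket, box 128 x 70 mm, 55 mm high, 0.16 kg, with the handle described at basket_grip; stands on the table. Origin at the centre of its underside, 140 mm below basket_grip, same axes.
- wheel_grip (a point): Centre of the star wheel's grip bar: flat-sided, 44 mm long (x), 16 mm thick (y), 40 mm high. The point lies on the wheel's axis, 16 mm below the bar's top, 24 mm above the disc's upper face, 36 mm above the disc's underside and 76 mm above the stem's lower end. z up. Its rotation at the start is arbitrary.
- wheel: White star wheel, 0.22 kg: disc 12 mm thick, eight teeth, 82 mm across, grip bar on top. Under it the splined stem: a cross of two ribs, along x and y, each 34 mm long, 7 mm thick, reaching 40 mm below the disc, lower edges rounded. Origin on the axis at the disc's underside, same axes as wheel_grip.
- stand: Grey drying stand: round tube, 66 mm outer, 46 mm inner diameter, 60 mm high, on a round foot of 100 mm. The wheel's disc rests on its rim, the stem hangs loosely inside. Origin at the centre of its underside. Fixed.
- socket_mouth (a point): Centre of the mouth of the cross-shaped socket, in the top face of a square aluminium boss (56 x 56 mm, 45 mm high) on the drive, 145 mm above the table. Slots along x and y, each 37 mm long, 9.4 mm wide; z up. Arbitrary rotation, too stiff to turn by hand. The stem fits at every quarter turn. Home: disc underside on the boss, wheel_grip 36 mm above this point.
- ejector (a joint): How far the spring-loaded ejector in the socket is pressed down, m: 0 up, about 0.010 when the wheel is home, 0.012 at its stop. Its top is 30 mm below the mouth, so the stem meets it 10 mm before home; it pushes back with 6 N at first, 9 N at home, and lifts a wheel that is not held down.
- drive: Blue dosing drive, housing 180 (x) x 160 (y) mm, 100 mm high, with socket and hooks on top. Origin at the centre of its underside; socket axis at y = +20 mm; hooks point at y = -127.5 mm, reaching out over the -y side (at y = -80 mm). Fixed.
- driver: Yellow screwdriver lying on the table, 180 mm long; a bystander. Origin near its middle.
- tape: Roll of clear tape lying flat, 92 mm across, 24 mm high; a bystander. Origin at the centre of its underside.
- jar: Amber glass jar, 60 mm across, 85 mm high; a bystander. Origin at the centre of its underside.
- tin: Tin can with a red band, 66 mm across, 90 mm high; a bystander. Origin at the centre of its underside.
- cup: White plastic cup, 76 mm across, 75 mm high; a bystander. Origin at the centre of its underside.
- shaker: Clear shaker jar with a red cap, 48 mm across, 100 mm high; a bystander. Origin at the centre of its underside.
Things that resemble listed ones, but are neither listed nor needed, are in the scene too. What is shaped like the wheel but yellow is not meant.

How it is judged:
By the outcome, as a careful person would: the job done as asked, in the order asked, and still so for the second after the job is handed in, while the arm keeps its last pose, push and grip.
It also fails if it takes over 61 s, if anything falls off the work surface, if the arm or the gripper's body presses on something with over 40 N, if the wrist force passes 120 N, or if a joint passes its speed limit or range.

## Working session

There is one attempt and no reset: what is moved stays moved. The work goes in short steps, Python scripts to look and compute and a tool call to move; the robot and the scene stay as the last step left them, time stands still between calls to the robot, and variables do not carry over. Pictures are saved under pics/ and viewed, at most 10 in all, crops included, and the job is handed in when it is done.

Besides the shell and the picture viewer there is one more tool, called after "Request:" as name(argument=value, ...) on one line, values as JSON. servo_tool: Moves the arm, as the interface text tells. Its arguments: {"type":"object","properties":{"motion":{"type":"array"},"force":{"type":"number"}},"required":["motion"]}

```bash
mkdir -p pics; ls; cat > h.py <<'E'
import numpy as np, cv2
from bench import robot
from scipy.spatial.transform import Rotation as R
def cam(name,s=None):
    c=robot.get_calibration(name);K=np.array(c['mtx'])
    if name!='wrist': return K,np.array(c['pose'])
    s=s or robot.observe();T=np.eye(4);T[:3,:3]=R.from_quat(s['tcp_rot']).as_matrix();T[:3,3]=s['position']
    return K,T@np.array(c['hand_eye'])
def ray(C,u,v):
    K,T=C;d=T[:3,:3]@np.linalg.solve(K,[u,v,1.]);return T[:3,3],d/np.linalg.norm(d)
def onz(C,u,v,z):
    o,d=ray(C,u,v);return o+d*(z-o[2])/d[2]
def tri(*rs):
    A=0;b=0
    for o,d in rs:
        P=np.eye(3)-np.outer(d,d);A=A+P;b=b+P@o
    p=np.linalg.solve(A,b);return p,[np.linalg.norm((np.eye(3)-np.outer(d,d))@(p-o)) for o,d in rs]
def proj(C,p):
    K,T=C;q=K@(T[:3,:3].T@(np.array(p)-T[:3,3]));return q[:2]/q[2]
E
python3 - <<'E'
from h import *
np.set_printoptions(precision=1,suppress=True)
s=robot.observe();print(s['time'],s['position'],s['tcp_rot'])
a=[robot.grab_frame(n) for n in('side','top')]
for n,f in zip(('side','top'),a): cv2.imwrite(f'pics/{n}0.png',f)
for n in('side','top'):
    print(n,cam(n)[1][:3,3],cam(n)[1][:3,2])
    for l in('hooks','basket_grip','basket','wheel','wheel_grip','stand','socket_mouth','drive'):
        print(l,[(np.round(d['extent']).tolist(),round(d['p'],2)) for d in robot.look_for(l,n)][:3])
E
```

```text
pics
0.0 [ 161.1 -629.   247.2] [ 1.   0.1 -0.  -0. ]
side [ 371.3 -895.  1023.6] [ 0.2  0.7 -0.7]
hooks [([242.0, 189.0, 338.0, 263.0], 0.87)]
basket_grip [([265.0, 284.0, 296.0, 366.0], 0.84)]
basket [([260.0, 284.0, 296.0, 369.0], 0.93), ([202.0, 172.0, 232.0, 193.0], 0.24)]
wheel [([208.0, 135.0, 229.0, 161.0], 0.85), ([201.0, 155.0, 226.0, 177.0], 0.62), ([288.0, 187.0, 319.0, 216.0], 0.24)]
wheel_grip [([203.0, 153.0, 225.0, 177.0], 0.83), ([209.0, 138.0, 230.0, 159.0], 0.61)]
stand [([203.0, 172.0, 235.0, 193.0], 0.6)]
socket_mouth [([287.0, 187.0, 317.0, 215.0], 0.72)]
drive [([241.0, 190.0, 339.0, 264.0], 0.76), ([265.0, 157.0, 286.0, 181.0], 0.63)]
top [ 314.3   45.5 1392.4] [ 0.2 -0.  -1. ]
hooks [([249.0, 174.0, 327.0, 264.0], 0.78)]
basket_grip [([371.0, 243.0, 434.0, 274.0], 0.97)]
basket [([371.0, 242.0, 433.0, 274.0], 0.73)]
wheel [([125.0, 257.0, 153.0, 291.0], 0.75), ([168.0, 267.0, 197.0, 298.0], 0.65)]
wheel_grip [([164.0, 268.0, 197.0, 298.0], 0.63), ([123.0, 263.0, 154.0, 289.0], 0.59)]
stand [([175.0, 268.0, 206.0, 304.0], 0.68)]
socket_mouth [([270.0, 189.0, 293.0, 217.0], 0.82), ([168.0, 269.0, 204.0, 304.0], 0.51)]
drive [([250.0, 177.0, 323.0, 266.0], 0.92)]
```

```bash
python3 - <<'E'
import cv2,numpy as np
a=cv2.imread('pics/side0.png')[120:390,170:370];b=cv2.imread('pics/top0.png')[150:330,100:460]
cv2.imwrite('pics/c1.png',cv2.resize(a,None,fx=2.2,fy=2.2,interpolation=2)) 
cv2.imwrite('pics/c2.png',cv2.resize(b,None,fx=2.2,fy=2.2,interpolation=2))
E
```

```text
(no output)
```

View pics/c1.png

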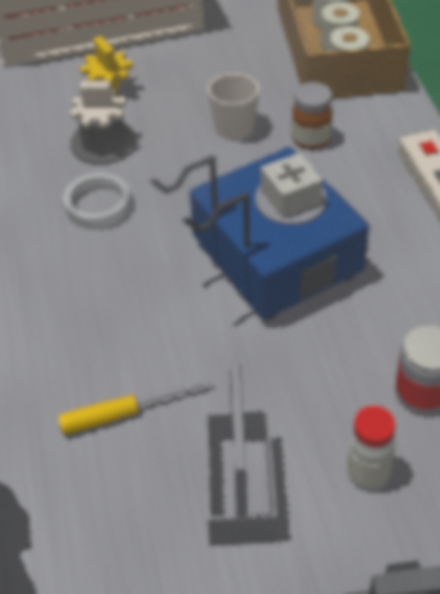

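View pics/c2.png

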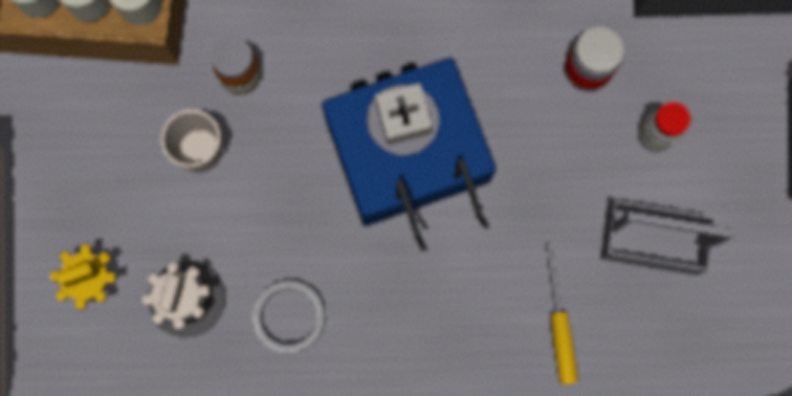

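Side crop: the white wheel sits on its grey stand at full-frame (214,167), with the yellow look-alike at (218,148). The cross socket is at (302,199), and the basket bar runs from about (278,287) to (279,333). Top crop: white wheel (182,283), yellow wheel (139,275), socket (284,200), hook tips (292,262) and (320,252), basket near (402,257).

Candidates: the wheel is either white (182,283) or yellow (139,275), and I choose white on the stand. There is only one basket, one drive and one stand. The tape ring at (231,293) resembles a stand but isn't needed.

```bash
python3 - <<'E'
from h import *
np.set_printoptions(precision=1,suppress=True)
S,T=cam('side'),cam('top')
c1=lambda x,y:(170+x/2.2,120+y/2.2)
c2=lambda x,y:(100+x/2.2,150+y/2.2)
for n,a,b in [('socket',(291,174),(404,110)),('wheelbar',(96,92),(178,293)),('barfar?',(237,368),(622,212)),('barfar?2',(237,368),(733,237)),('barnear',(240,470),(733,237)),('barnear2',(240,470),(622,212))]:
    p,e=tri(ray(S,*c1(*a)),ray(T,*c2(*b)));print(n,p,e)
for n,q,z in [('socket',(404,110),145),('wheeltop',(178,293),136),('barL',(622,212),146),('barR',(733,237),146),('tip1',(423,246),192),('tip2',(485,224),192),('hc1',(322,102),100),('hc2',(455,58),100),('hc3',(495,168),100),('hc4',(365,222),100)]:
    print(n,onz(T,*c2(*q),z))
s=robot.observe();print(R.from_quat(s['tcp_rot']).as_matrix());print(robot.get_calibration('wrist'))
E
```

```text
socket [646.5  14.4 144.1] [np.float64(0.2630730457913905), np.float64(0.2630730457914012)]
wheelbar [437.3 292.8 102.8] [np.float64(1.512786110228217), np.float64(1.5127861102282083)]
barfar? [ 515.6 -244.4  129.2] [np.float64(1.1646017848961907), np.float64(1.164601784896401)]
barfar?2 [ 480.7 -335.1  252.3] [np.float64(13.861649265497041), np.float64(13.861649265497006)]
barnear [ 484.1 -370.9  142.1] [np.float64(2.6451583124364357), np.float64(2.645158312436431)]
barnear2 [ 523.2 -276.9  -12.2] [np.float64(16.0671158953828), np.float64(16.067115895383015)]
socket [646.   14.5 145. ]
wheeltop [432.7 286.3 136. ]
barL [ 514.1 -240.6  146. ]
barR [ 480.9 -369.5  146. ]
tip1 [473.4  -1.3 192. ]
tip2 [496.8 -72.8 192. ]
hc1 [670.9 116.2 100. ]
hc2 [724.6 -53.4 100. ]
hc3 [580.7 -97.5 100. ]
hc4 [517.   65.3 100. ]
[[ 1.   0.2  0. ]
 [ 0.2 -1.  -0. ]
 [ 0.   0.  -1. ]]
{'mtx': array([[339.3,   0. , 283.7],
       [  0. , 339.3, 210. ],
       [  0. ,   0. ,   1. ]]), 'hand_eye': array([[  -0. ,   -1. ,   -0.3,   68.8],
       [   1. ,   -0. ,   -0. ,    0.2],
       [  -0. ,   -0.3,    1. , -127.1],
       [   0. ,    0. ,    0. ,    1. ]])}
```

```bash
cat >> h.py <<'E'
def go(x,y,z,yaw):
    s=robot.observe();Rt=R.from_quat(s['tcp_rot'])
    a=np.deg2rad(yaw);c,n=np.cos(a),np.sin(a)
    G=R.from_matrix([[c,n,0],[n,-c,0],[0,0,-1]])
    d=Rt.inv().apply(np.array([x,y,z])-s['position'])/1000;w=np.rad2deg((Rt.inv()*G).as_rotvec())
    m=Rt.as_matrix();print('t',round(s['time'],2),'pos',np.round(s['position'],1),'yaw',round(np.rad2deg(np.arctan2(m[1,0],m[0,0])),1),'w',round(s['gripper_width'],1),'F',np.round(s['force'],1),'q',np.round(s['joint_pos'],2))
    print('delta',np.round(d,4).tolist(),np.round(w,1).tolist())
E
python3 -c "
from h import *
go(498,-305,300,75.6)"
```

```text
t 0.9 pos [ 161.3 -629.7  248.3] yaw 14.4 w 85.1 F [ 0.1  0.4 -0.2] q [ 1.58  0.5  -0.43  1.55  0.22  1.14 -0.21]
delta [0.4067, -0.2309, -0.0517] [0.0, 0.0, -61.2]
```

Request:
servo_tool(motion=[[[0.203,-0.115,-0.052,0,0,-30,0.085],[0.203,-0.115,-0.052,0,0,-30,0.085],[0.203,-0.115,-0.052,0,0,-30,0.085],[0.203,-0.115,-0.052,0,0,-30,0.085],[0.407,-0.231,-0.052,0,0,-61,0.085],[0.407,-0.231,-0.052,0,0,-61,0.085],[0.407,-0.231,-0.052,0,0,-61,0.085],[0.407,-0.231,-0.052,0,0,-61,0.085]]])

```text
time: 1.7
position: [446.9, -354.1, 298.5]
tcp_rot: [0.79, 0.613, -0.0, 0.001]
force: [-0.2, -0.6, -0.5]
gripper_width: 85.2
grip_force: 0.0
```

```bash
python3 -c "
from h import *
go(498,-305,300,75.6)"
```

```text
t 1.7 pos [ 446.9 -354.1  298.5] yaw 75.7 w 85.2 F [-0.2 -0.6 -0.5] q [ 1.24  0.38 -0.79  1.69  0.29  1.19  0.13]
delta [0.0603, 0.0373, -0.0015] [0.0, 0.0, 0.1]
```

Request:
servo_tool(motion=[[[0.06,0.037,0,0,0,0,0.085],[0.06,0.037,0,0,0,0,0.085],[0.06,0.037,0,0,0,0,0.085]]])

```text
time: 2.0
position: [499.9, -302.2, 298.6]
tcp_rot: [0.789, 0.614, 0.001, 0.0]
force: [-0.0, -0.6, 0.7]
gripper_width: 85.4
grip_force: 0.0
```

```bash
python3 -c "
from h import *
s=robot.observe();print(s['position'])
f=robot.grab_frame('wrist');cv2.imwrite('pics/w1.png',f)
print(robot.look_for('basket_grip','wrist'))
C=cam('wrist',s)
for p in [(514,-243,146),(482,-366,146),(498,-305,146)]: print(proj(C,p))
import json;json.dump(dict(position=list(s['position']),tcp_rot=list(s['tcp_rot'])),open('s1.json','w'))"
```

```text
[ 499.92810459 -302.23112981  298.63577203]
[{'extent': [248.6, 124.1, 318.6, 276.1], 'p': 0.71}]
[283.98276013 123.57466075]
[283.06566526 268.80198816]
[283.64081019 201.13606426]
```

View pics/w1.png

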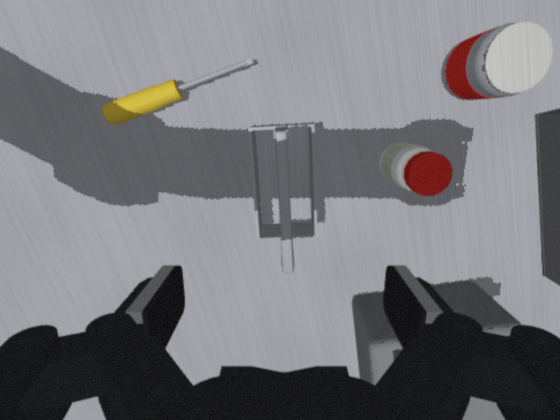

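The wrist view shows the basket bar from about (281,130) to (288,272), close to the prediction. A dark box at lower right has its corner near (355,295).

```bash
python3 - <<'E'
from h import *
import json
np.set_printoptions(precision=1,suppress=True)
C=cam('wrist',json.load(open('s1.json')));S,T=cam('side'),cam('top')
c1=lambda x,y:(170+x/2.2,120+y/2.2)
c2=lambda x,y:(100+x/2.2,150+y/2.2)
F=(281,130);N=(288,272)
print(tri(ray(C,*F),ray(S,*c1(237,368))),tri(ray(C,*F),ray(T,*c2(622,212))))
print(tri(ray(C,*N),ray(S,*c1(240,470))),tri(ray(C,*N),ray(T,*c2(733,237))))
a,b=onz(C,*F,146),onz(C,*N,146);print(a,b,(a+b)/2,np.linalg.norm(a-b),np.degrees(np.arctan2(*(a-b)[1::-1])))
print('box',onz(C,355,295,0),onz(C,355,295,60),onz(C,355,295,150))
E
```

```text
(array([ 511.9, -248.1,  134.7]), [np.float64(1.6804152156237249), np.float64(1.6804152156238343)]) (array([ 512.9, -245.1,  137.2]), [np.float64(3.62099876362736), np.float64(3.620998763627191)])
(array([ 485.9, -371.5,  143.6]), [np.float64(0.6448179683699672), np.float64(0.644817968369916)]) (array([ 483.5, -375.2,  132.7]), [np.float64(1.431571553414091), np.float64(1.4315715534141995)])
[ 510.4 -247.3  146. ] [ 485.5 -370.2  146. ] [ 498.  -308.7  146. ] 125.40303427110629 78.54812211972374
box [ 552.7 -498.4    0. ] [ 547.4 -461.3   60. ] [ 539.6 -405.6  150. ]
```

```bash
python3 -c "
from h import *
go(498,-308.5,138,78.5)"
```

```text
t 2.1 pos [ 496.7 -306.8  298. ] yaw 75.4 w 85.2 F [-0.  -0.1 -0.9] q [ 1.12  0.41 -0.8   1.66  0.31  1.21 -0.01]
delta [-0.0012, 0.0018, 0.16] [-0.0, 0.0, -3.1]
```

Request:
servo_tool(motion=[[[-0.001,0.002,0.09,0,0,-3,0.06],[-0.001,0.002,0.09,0,0,-3,0.06],[-0.001,0.002,0.13,0,0,-3,0.05],[-0.001,0.002,0.16,0,0,-3,0.045],[-0.001,0.002,0.16,0,0,-3,0.045],[-0.001,0.002,0.16,0,0,-3,0.0]]], force=60)

```text
time: 2.7
position: [497.6, -309.6, 138.3]
tcp_rot: [0.776, 0.631, -0.0, -0.0]
force: [0.5, -0.3, 0.5]
gripper_width: 31.7
grip_force: 0.0
```

Request:
servo_tool(motion=[[[0,0,0,0,0,0,0.0],[0,0,0,0,0,0,0.0],[0,0,0,0,0,0,0.0]]])

```text
time: 3.0
position: [499.5, -309.4, 140.3]
tcp_rot: [0.775, 0.632, 0.0, 0.002]
force: [-2.2, -0.9, 7.3]
gripper_width: 8.7
grip_force: 59.6
```

```bash
python3 -c "
from h import *
go(498,-308.5,225,78.5)"
```

```text
t 3.0 pos [ 499.5 -309.4  140.3] yaw 78.3 w 8.7 F [-2.2 -0.9  7.3] q [ 1.05  0.59 -0.72  1.8   0.47  0.93 -0.08]
delta [0.0004, -0.0014, -0.0847] [0.2, 0.1, -0.2]
```

```bash
python3 -c "
from h import *
go(446,-49,228,107.7)"
```

```text
t 3.0 pos [ 499.5 -309.4  140.3] yaw 78.3 w 8.7 F [-2.2 -0.9  7.3] q [ 1.05  0.59 -0.72  1.8   0.47  0.93 -0.08]
delta [0.244, -0.1047, -0.0886] [0.1, 0.2, -29.4]
```

Request:
servo_tool(motion=[[[0,0,-0.04,0,0,0,0.0],[0,0,-0.085,0,0,0,0.0],[0,0,-0.088,0,0,0,0.0]]])

```text
time: 3.3
position: [502.3, -309.3, 232.6]
tcp_rot: [0.775, 0.632, 0.002, 0.005]
force: [0.6, -0.2, -1.3]
gripper_width: 8.8
grip_force: 59.1
```

```bash
python3 -c "
from h import *
go(446,-49,228,107.7)"
```

```text
t 3.3 pos [ 502.3 -309.3  232.6] yaw 78.4 w 8.8 F [ 0.6 -0.2 -1.3] q [ 1.1   0.48 -0.78  1.72  0.38  1.08 -0.01]
delta [0.2436, -0.1076, 0.0026] [0.5, 0.4, -29.3]
```

Request:
servo_tool(motion=[[[0.122,-0.054,0,0,0,-15,0.0],[0.122,-0.054,0,0,0,-15,0.0],[0.122,-0.054,0,0,0,-15,0.0],[0.244,-0.106,0,0,0,-29,0.0],[0.244,-0.106,0,0,0,-29,0.0],[0.244,-0.106,0,0,0,-29,0.0],[0.244,-0.106,0,0,0,-29,0.0],[0.244,-0.106,0,0,0,-29,0.0]]])

```text
time: 4.1
position: [443.6, -47.5, 226.2]
tcp_rot: [0.591, 0.806, -0.001, 0.001]
force: [1.2, -0.6, -1.8]
gripper_width: 8.5
grip_force: 59.0
```

```bash
python3 -c "
from h import *
go(446,-49,228,107.7)
s=robot.observe()
f=robot.grab_frame('wrist');cv2.imwrite('pics/w2.png',f)
g=robot.grab_frame('top');cv2.imwrite('pics/t2.png',g)
C=cam('wrist',s)
import json;json.dump(dict(position=list(s['position']),tcp_rot=list(s['tcp_rot'])),open('s2.json','w'))
y=np.array([.953,.304,0]);x=np.array([.304,-.953,0]);h=np.array([505,-30.5,0])
for sx in(-38,38):
  for yy,z in((-23,192),(0,169),(22,189)): print(sx,yy,proj(C,h+sx*x+yy*y+[0,0,z]).round())
"
```

```text
t 4.1 pos [443.6 -47.5 226.2] yaw 107.5 w 8.5 F [ 1.2 -0.6 -1.8] q [ 0.99  0.27 -1.06  2.05  0.28  0.98  0.09]
delta [-0.0021, 0.0018, -0.0018] [-0.0, 0.1, -0.2]
-38 -23 [371. 186.]
-38 0 [402. 177.]
-38 22 [461. 184.]
38 -23 [361. 322.]
38 0 [391. 300.]
38 22 [441. 319.]
```

View pics/w2.png

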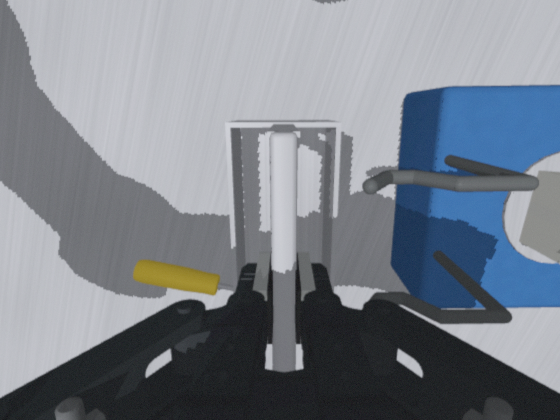

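The wrist view shows both hooks where predicted: tip at (371,185), valley (402,177), lower hook bend near (443,317). The basket bar is aligned with the pair, so I'll move over and lower.

```bash
python3 -c "
from h import *
import json
C=cam('wrist',json.load(open('s2.json')))
a=onz(C,284,133,232);s=json.load(open('s2.json'));print(a,np.linalg.norm(a[:2]-np.array(s['position'])[:2]))
go(505,-30.5,226,107.7)"
```

```text
[423.27617205  12.2856258  232.        ] 63.18375532651524
t 4.2 pos [444. -49. 226.] yaw 107.3 w 8.4 F [ 0.7 -0.1 -0.9] q [ 0.99  0.27 -1.06  2.05  0.28  0.98  0.09]
delta [-0.0004, 0.0638, 0.0] [-0.0, 0.0, -0.4]
```

Request:
servo_tool(motion=[[[0,0.03,0,0,0,0,0.0],[0,0.063,0,0,0,0,0.0],[0,0.063,0,0,0,0,0.0],[0,0.063,0.02,0,0,0,0.0],[0,0.063,0.035,0,0,0,0.0],[0,0.063,0.042,0,0,0,0.0],[0,0.063,0.047,0,0,0,0.0]]])

```text
time: 4.9
position: [503.8, -29.7, 178.3]
tcp_rot: [0.593, 0.806, -0.0, -0.0]
force: [1.1, -0.1, -0.1]
gripper_width: 8.8
grip_force: 59.3
```

```bash
python3 -c "
from h import *
go(505,-30.5,175,107.7)
s=robot.observe();f=robot.grab_frame('wrist');cv2.imwrite('pics/w3.png',f)"
```

```text
t 4.9 pos [503.8 -29.7 178.3] yaw 107.3 w 8.8 F [ 1.1 -0.1 -0.1] q [ 0.78  0.46 -0.95  1.96  0.46  0.95 -0.1 ]
delta [-0.0012, 0.0009, 0.0033] [-0.0, -0.0, -0.4]
```

View pics/w3.png

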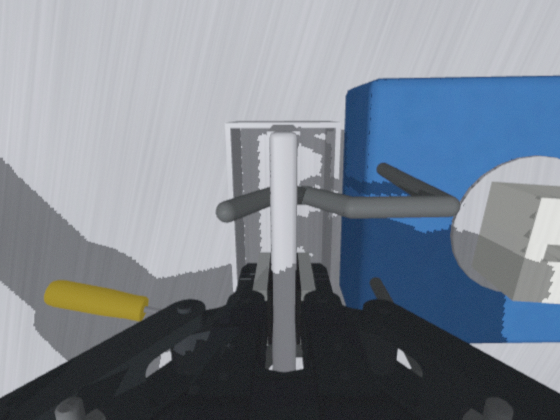

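The bar sits right over the hook valley, at about (284,190). I'll lower it to contact.

Request:
servo_tool(motion=[[[0,0,0.003,0,0,0,0.0],[0,0,0.005,0,0,0,0.0],[0,0,0.005,0,0,0,0.0]]])

```text
time: 5.25
position: [505.3, -29.0, 175.2]
tcp_rot: [0.592, 0.806, 0.001, 0.001]
force: [0.8, -0.1, 2.5]
gripper_width: 8.3
grip_force: 59.8
```

Request:
servo_tool(motion=[[[0,0,0,0,0,0,0.02],[0,0,0,0,0,0,0.035],[0,0,0,0,0,0,0.04],[0,0,0,0,0,0,0.04],[0,0,-0.03,0,0,0,0.04],[0,0,-0.08,0,0,0,0.04],[0,0,-0.12,0,0,0,0.04],[0,0,-0.16,0,0,0,0.06]]])

```text
time: 6.05
position: [503.7, -28.8, 335.7]
tcp_rot: [0.592, 0.806, -0.0, -0.0]
force: [0.4, -1.2, 0.6]
gripper_width: 53.2
grip_force: 0.0
```

```bash
python3 -c "
from h import *
go(437,290,300,0)
s=robot.observe();f=robot.grab_frame('wrist');cv2.imwrite('pics/w4.png',f)
import json;json.dump(dict(position=list(s['position']),tcp_rot=list(s['tcp_rot'])),open('s4.json','w'))
print(robot.look_for('socket_mouth','wrist')[:2])
print(proj(cam('wrist',s),(646,14.4,145)))
"
```

```text
t 6.05 pos [503.7 -28.8 335.7] yaw 107.4 w 53.2 F [ 0.4 -1.2  0.6] q [ 0.93  0.27 -1.09  1.79  0.25  1.24  0.08]
delta [0.3242, 0.0317, 0.0357] [-0.0, 0.0, 107.4]
[{'extent': [394.2, 151.0, 475.4, 216.3], 'p': 0.95}]
[440.90343424 189.86282308]
```

View pics/w4.png

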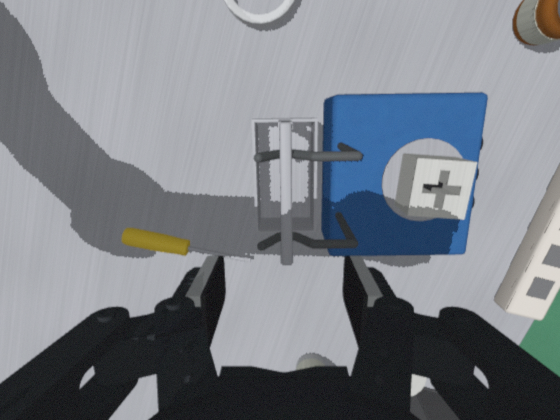

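Basket hangs freely with its bar across both hooks at (286,155) and (286,240). Socket cross is at (441,188), as predicted. Next, a closer view of the socket.

```bash
python3 -c "
from h import *
go(646,14.4,230,107.4)"
```

```text
t 6.15 pos [506.9 -28.3 339.2] yaw 107.4 w 60.3 F [-0.2 -0.7  0.1] q [ 0.93  0.26 -1.09  1.78  0.25  1.24  0.08]
delta [-0.0003, 0.1447, 0.1103] [0.4, 0.2, -0.0]
```

Request:
servo_tool(motion=[[[0,0.06,0.02,0,0,0,0.06],[0,0.1,0.04,0,0,0,0.06],[0,0.144,0.07,0,0,0,0.06],[0,0.144,0.11,0,0,0,0.085],[0,0.144,0.11,0,0,0,0.085],[0,0.144,0.11,0,0,0,0.085]]])

```text
time: 6.75
position: [640.3, 14.3, 222.7]
tcp_rot: [0.592, 0.806, -0.001, -0.002]
force: [-0.2, 0.8, -0.2]
gripper_width: 85.0
grip_force: 0.0
```

```bash
python3 -c "
from h import *
go(437,290,250,90)
s=robot.observe();f=robot.grab_frame('wrist');cv2.imwrite('pics/w5.png',f)
import json;json.dump(dict(position=list(s['position']),tcp_rot=list(s['tcp_rot'])),open('s5.json','w'))
print(robot.look_for('socket_mouth','wrist')[:2])
print(proj(cam('wrist',s),(646,14.4,145)))
"
```

```text
t 6.75 pos [640.3  14.3 222.7] yaw 107.4 w 85.0 F [-0.2  0.8 -0.2] q [ 0.56  0.65 -0.92  1.59  0.54  1.18 -0.17]
delta [0.324, -0.1115, -0.0264] [-0.2, -0.1, 17.4]
[{'extent': [250.3, 173.0, 342.1, 269.5], 'p': 0.56}]
[295.25574318 229.43264699]
```

View pics/w5.png

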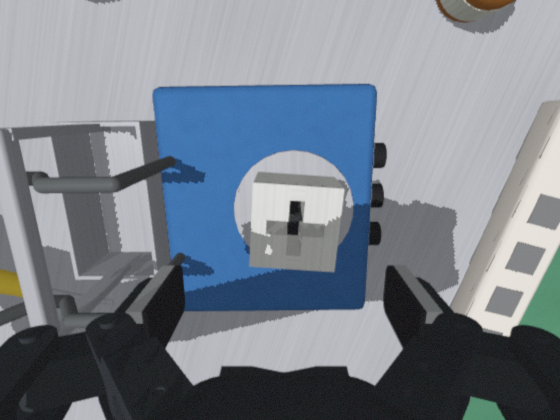

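The socket close-up shows the cross centred near (295,229), with arms from (266,228) to (324,230) and (296,200) to (293,257). I'll fit the model outline to both views.

```bash
cat > fit.py <<'E'
from h import *
from scipy.optimize import differential_evolution as DE
def dens(P,n=1.0):
    P=np.array(P,float);o=[]
    for a,b in zip(P,np.roll(P,-1,0)):
        k=max(2,int(np.linalg.norm(b-a)/n));o.append(a+(b-a)*np.arange(k)[:,None]/k)
    return np.vstack(o)
def rect(a,b): return [[-a,-b],[a,-b],[a,b],[-a,b]]
def fit(img,C,outl,z,x0,y0,th0,r=6,rt=12):
    """outl: list of (Nx2 pts, dz); maximises mean gradient along outlines"""
    g=cv2.GaussianBlur(img,(0,0),1.0).astype(np.float32)
    m=sum(np.hypot(cv2.Sobel(g[...,i],-1,1,0),cv2.Sobel(g[...,i],-1,0,1)) for i in range(3))
    m=np.minimum(np.sqrt(m),12).astype(np.float32)
    K,T=C
    P=np.vstack([np.c_[p,np.full(len(p),dz)] for p,dz in outl])
    def f(v):
        t=np.deg2rad(v[2]);c,s=np.cos(t),np.sin(t)
        W=np.c_[v[0]+c*P[:,0]-s*P[:,1],v[1]+s*P[:,0]+c*P[:,1],z+P[:,2]]
        q=(W-T[:3,3])@T[:3,:3]@K.T;q=(q[:,:2]/q[:,2:]).astype(np.float32)
        return -cv2.remap(m,q[None,:,0],q[None,:,1],1).mean()
    o=DE(f,[(x0-r,x0+r),(y0-r,y0+r),(th0-rt,th0+rt)],seed=1,popsize=25);return o.x,-o.fun
a,b=18.5,4.7
cross=dens([[a,-b],[a,b],[b,b],[b,a],[-b,a],[-b,b],[-a,b],[-a,-b],[-b,-b],[-b,-a],[b,-a],[b,-b]])
E
python3 - <<'E'
from fit import *
import json
np.set_printoptions(precision=2,suppress=True)
O=[(cross,0),(dens(rect(28,28)),0)]
for k in (5,4):
    C=cam('wrist',json.load(open(f's{k}.json')));f=cv2.imread(f'pics/w{k}.png')
    for z in (140,145,150): print(k,z,*fit(f,C,O,z,646,14.4,18,8,12))
    print(k,'boss',*fit(f,C,O[1:],145,646,14.4,18),'cross',*fit(f,C,O[:1],145,646,14.4,18))
    v,_=fit(f,C,O,145,646,14.4,18,8,12)
    if k==5:
        t=np.deg2rad(v[2]);M=np.array([[np.cos(t),-np.sin(t)],[np.sin(t),np.cos(t)]])
        for p in np.vstack([o[0] for o in O]):
            u=proj(C,[*(v[:2]+M@p),145]).round().astype(int);f[u[1],u[0]]=(0,0,255)
        cv2.imwrite('pics/w5f.png',cv2.resize(f[150:300,200:400],None,fx=3,fy=3,interpolation=0))
E
```

```text
5 140 [646.18  13.21  13.7 ] 11.566452026367188
5 145 [645.52  14.92  13.52] 11.867656707763672
5 150 [644.85  16.67  13.22] 11.822908401489258
5 boss [645.5   14.52  13.08] 11.986589431762695 cross [645.48  14.91  13.37] 11.67994213104248
4 140 [648.17  14.33  14.4 ] 11.970541954040527
4 145 [645.57  15.49  15.1 ] 11.975837707519531
4 150 [643.16  15.9   14.33] 11.974520683288574
4 boss [645.33  15.08  14.48] 11.983871459960938 cross [645.32  15.73  13.71] 11.984209060668945
```

View pics/w5f.png

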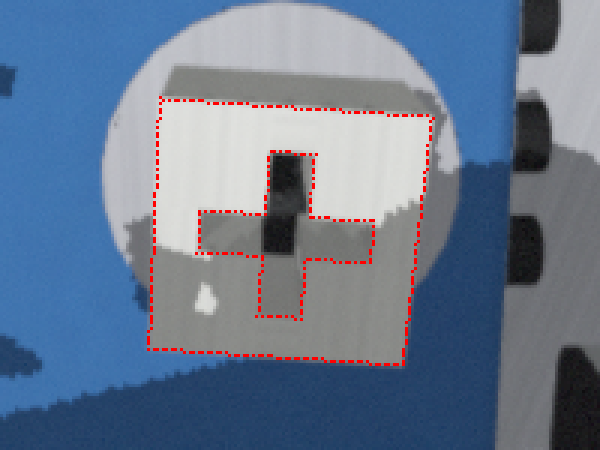

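The fit lies exactly on the boss and cross. Socket is at (645.5, 15.0, 145) with rotation 13.4°. Now to view the wheel.

```bash
python3 -c "
from h import *
go(435,290,250,163)"
```

```text
t 6.85 pos [641.8  14.1 226. ] yaw 107.4 w 85.2 F [-0.3  1.  -0. ] q [ 0.56  0.64 -0.92  1.58  0.54  1.18 -0.17]
delta [0.3251, -0.1149, -0.0245] [0.1, 0.1, -55.6]
```

Request:
servo_tool(motion=[[[0.04,-0.014,-0.07,0,0,-10,0.085],[0.163,-0.057,-0.07,0,0,-28,0.085],[0.163,-0.057,-0.07,0,0,-28,0.085],[0.163,-0.057,-0.07,0,0,-28,0.085],[0.325,-0.115,-0.024,0,0,-55,0.05],[0.325,-0.115,-0.024,0,0,-55,0.05],[0.325,-0.115,-0.024,0,0,-55,0.05],[0.325,-0.115,-0.024,0,0,-55,0.05]]])

```text
time: 7.65
position: [432.0, 292.5, 249.9]
tcp_rot: [0.149, 0.989, 0.001, 0.002]
force: [-0.2, 0.1, -0.2]
gripper_width: 49.8
grip_force: 0.0
```

Request:
servo_tool(motion=[[[0,0,0,0,0,0,0.05],[0,0,0,0,0,0,0.05]]])

```text
time: 7.85
position: [435.1, 289.9, 249.8]
tcp_rot: [0.153, 0.988, -0.0, 0.002]
force: [0.6, -0.2, -0.2]
gripper_width: 50.4
grip_force: 0.0
```

```bash
python3 -c "
from h import *
go(435,290,250,163)
s=robot.observe();f=robot.grab_frame('wrist');cv2.imwrite('pics/w6.png',f)
import json;json.dump(dict(position=list(s['position']),tcp_rot=list(s['tcp_rot'])),open('s6.json','w'))
print(robot.look_for('wheel_grip','wrist')[:3])
print(proj(cam('wrist',s),(435,290,112)))
"
```

```text
t 7.85 pos [435.1 289.9 249.8] yaw 162.4 w 50.4 F [ 0.6 -0.2 -0.2] q [ 0.32  0.53 -1.25  1.85  0.55  1.16  0.14]
delta [0.0001, 0.0, -0.0002] [0.0, 0.2, -0.6]
[{'extent': [383.9, 133.2, 470.5, 213.9], 'p': 0.97}, {'extent': [257.1, 148.0, 340.4, 227.4], 'p': 0.96}]
[284.98559656 203.60028375]
```

View pics/w6.png

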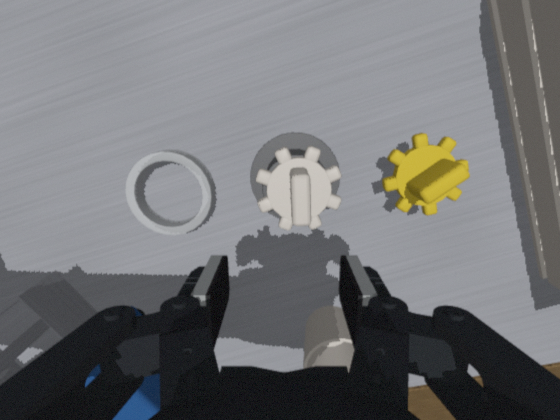

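White wheel on the stand at (300,188), bar running vertically from about (301,170) to (301,225). Yellow look-alike at (427,177). I'll fit the white bar.

```bash
python3 - <<'E'
from fit import *
import json
np.set_printoptions(precision=2,suppress=True)
s=json.load(open('s6.json'));C=cam('wrist',s);f=cv2.imread('pics/w6.png')
O=[(dens(rect(22,8)),0)]
p=onz(C,301,197,112);print(p)
for z in (104,112,120): print(z,*fit(f,C,O,z,p[0],p[1],162,10,15))
d=onz(C,299,188,72);print('disc',d)
S,T=cam('side'),cam('top')
v,_=fit(f,C,O,112,p[0],p[1],162,10,15)
print('side/top proj',proj(S,[*v[:2],112]),proj(T,[*v[:2],112]))
print(tri(ray(C,*proj(C,[*v[:2],112])),ray(S,213.6,161.8)))
go(v[0],v[1],180,v[2])
E
```

```text
[433.66 303.92 112.  ]
104 [437.11 301.05 164.46] 11.780096054077148
112 [435.33 302.96 165.28] 11.430495262145996
120 [431.34 303.55 165.68] 11.760729789733887
disc [435.12 303.6   72.  ]
side/top proj [211.75 157.76] [176.35 283.14]
(array([439.42, 302.46,  95.59]), [np.float64(0.1777179973982767), np.float64(0.1777179973983314)])
t 7.95 pos [436.3 288.7 249.3] yaw 162.2 w 49.9 F [-0.7 -0.3 -0.4] q [ 0.32  0.53 -1.25  1.85  0.55  1.16  0.14]
delta [0.0055, 0.0133, 0.0693] [0.0, 0.2, -3.1]
```

Request:
servo_tool(motion=[[[0.005,0.013,0.045,0,0,-2,0.05],[0.005,0.013,0.075,0,0,-2,0.05],[0.005,0.013,0.075,0,0,-2,0.05],[0.005,0.013,0.075,0,0,-2,0.05]]])

```text
time: 8.35
position: [434.7, 303.0, 173.8]
tcp_rot: [0.137, 0.991, -0.0, 0.0]
force: [0.5, -0.1, 0.8]
gripper_width: 50.0
grip_force: 0.0
```

```bash
python3 - <<'E'
from fit import *
import json
np.set_printoptions(precision=2,suppress=True)
s=robot.observe();f=robot.grab_frame('wrist');cv2.imwrite('pics/w7.png',f)
C=cam('wrist',s);O=[(dens(rect(22,8)),0)]
for z in (104,108,112,116,120):
    v,e=fit(f,C,O,z,435,303,163,10,12);print(z,v,e)
v,_=fit(f,C,O,112,435,303,163,10,12)
g=f.copy();t=np.deg2rad(v[2]);M=np.array([[np.cos(t),-np.sin(t)],[np.sin(t),np.cos(t)]])
for p in O[0][0]:
    u=proj(C,[*(v[:2]+M@p),112]).round().astype(int);g[u[1],u[0]]=(0,0,255)
u=proj(C,[*v[:2],112]);y,x=int(u[1]),int(u[0]);cv2.imwrite('pics/w7f.png',cv2.resize(g[max(0,y-90):y+90,x-100:x+100],None,fx=3,fy=3,interpolation=0))
go(v[0],v[1],94,v[2])
E
```

```text
104 [438.57 301.21 165.23] 11.17767333984375
108 [437.04 302.6  164.8 ] 11.25627613067627
112 [435.6  303.09 165.07] 11.057883262634277
116 [433.11 303.84 165.43] 10.725595474243164
120 [431.21 304.28 164.85] 10.647554397583008
t 8.4 pos [435.1 303.7 174.6] yaw 164.3 w 50.1 F [-0.4  1.1  0.4] q [ 0.21  0.63 -1.15  1.91  0.67  1.05  0.07]
delta [-0.0006, -0.0005, 0.0806] [0.1, 0.1, -0.8]
```

View pics/w7f.png

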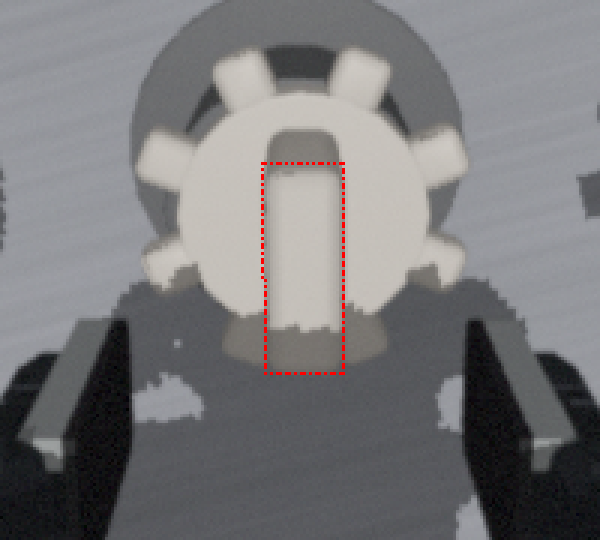

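The outline sits on the white bar, and the two views agree at z=112. Descend and grip.

Request:
servo_tool(motion=[[[0,0,0.04,0,0,-0.7,0.05],[0,0,0.07,0,0,-0.7,0.05],[0,0,0.079,0,0,-0.7,0.05],[0,0,0.079,0,0,-0.7,0.05],[0,0,0.079,0,0,-0.7,0.0],[0,0,0.079,0,0,-0.7,0.0],[0,0,0.079,0,0,-0.7,0.0],[0,0,0.079,0,0,-0.7,0.0]]], force=90)

```text
time: 9.2
position: [434.9, 304.6, 96.0]
tcp_rot: [0.13, 0.992, 0.001, 0.001]
force: [1.2, -0.8, 6.8]
gripper_width: 15.1
grip_force: 88.3
```

```bash
python3 -c "
from h import *
go(645.5,15,225,103.4)"
```

```text
t 9.2 pos [434.9 304.6  96. ] yaw 165.1 w 15.1 F [ 1.2 -0.8  6.8] q [ 0.12  0.73 -1.03  1.95  0.79  0.93 -0.01]
delta [-0.2784, -0.2252, -0.1288] [0.2, 0.1, 61.7]
```

Request:
servo_tool(motion=[[[0,0,-0.03,0,0,0,0.0],[0,0,-0.07,0,0,0,0.0],[0,0,-0.11,0,0,0,0.0],[0,0,-0.154,0,0,0,0.0],[0,0,-0.154,0,0,0,0.0]]])

```text
time: 9.7
position: [435.7, 306.8, 254.2]
tcp_rot: [0.13, 0.992, 0.003, 0.004]
force: [1.3, 1.1, -1.5]
gripper_width: 14.7
grip_force: 88.5
```

```bash
python3 -c "
from h import *
go(646.3,16.2,245,103.4)"
```

```text
t 9.7 pos [435.7 306.8 254.2] yaw 165.1 w 14.7 F [ 1.3  1.1 -1.5] q [ 0.28  0.54 -1.25  1.83  0.56  1.17  0.16]
delta [-0.2782, -0.2267, 0.0094] [0.6, 0.1, 61.7]
```

Request:
servo_tool(motion=[[[-0.139,-0.113,0,0,0,30,0.0],[-0.139,-0.113,0,0,0,30,0.0],[-0.139,-0.113,0,0,0,30,0.0],[-0.139,-0.113,0,0,0,30,0.0],[-0.278,-0.227,0.005,0,0,61.7,0.0],[-0.278,-0.227,0.005,0,0,61.7,0.0],[-0.278,-0.227,0.005,0,0,61.7,0.0],[-0.278,-0.227,0.005,0,0,61.7,0.0]]])

```text
time: 10.5
position: [645.5, 7.8, 242.1]
tcp_rot: [0.624, 0.782, -0.001, 0.001]
force: [-0.6, 0.0, -2.2]
gripper_width: 14.6
grip_force: 88.5
```

Request:
servo_tool(motion=[[[0,0,0,0,0,0,0.0],[0,0,0,0,0,0,0.0],[0,0,0,0,0,0,0.0]]])

```text
time: 10.8
position: [643.0, 14.9, 242.9]
tcp_rot: [0.619, 0.786, 0.0, -0.001]
force: [-0.1, 0.5, -2.1]
gripper_width: 14.7
grip_force: 88.5
```

```bash
python3 -c "
from h import *
go(646.3,16.2,228,103.4)
s=robot.observe();f=robot.grab_frame('side');cv2.imwrite('pics/side8.png',f)
go(646.3,16.2,228,103.4);f=robot.grab_frame('top');go(646.3,16.2,228,103.4)"
```

```text
t 10.8 pos [643.   14.9 242.9] yaw 103.6 w 14.7 F [-0.1  0.5 -2.1] q [ 0.54  0.62 -0.9   1.56  0.51  1.21 -0.21]
delta [0.0004, 0.0036, 0.0149] [-0.0, -0.1, 0.2]
t 10.85 pos [643.  15. 243.] yaw 103.6 w 14.9 F [-1.   0.1 -2.1] q [ 0.54  0.62 -0.9   1.56  0.51  1.21 -0.21]
delta [0.0004, 0.0035, 0.015] [-0.0, -0.1, 0.2]
t 10.9 pos [643.1  14.9 243.2] yaw 103.6 w 14.6 F [-0.7 -0.1 -2.5] q [ 0.54  0.62 -0.9   1.56  0.51  1.21 -0.21]
delta [0.0006, 0.0034, 0.0152] [-0.0, -0.0, 0.2]
```

Request:
servo_tool(motion=[[[0.0005,0.0035,0.008,0,0,0.2,0.0],[0.0005,0.0035,0.015,0,0,0.2,0.0],[0.0005,0.0035,0.02,0,0,0.2,0.0],[0.0005,0.0035,0.025,0,0,0.2,0.0],[0.0005,0.0035,0.029,0,0,0.2,0.0],[0.0005,0.0035,0.029,0,0,0.2,0.0]]])

```text
time: 11.5
position: [647.4, 14.8, 220.2]
tcp_rot: [0.621, 0.784, -0.0, 0.002]
force: [-13.3, -3.4, 34.9]
gripper_width: 14.7
grip_force: 93.8
```

```bash
python3 -c "
from h import *
go(646.3,16.2,181,103.4)"
```

```text
t 11.5 pos [647.4  14.8 220.2] yaw 103.2 w 14.7 F [-13.3  -3.4  34.9] q [ 0.53  0.65 -0.88  1.58  0.53  1.17 -0.23]
delta [0.0017, -0.0008, 0.0392] [0.1, 0.2, -0.2]
```

Stem rests on the mouth with a side force toward -x. I'll ease off and shift that way.

Request:
servo_tool(motion=[[[0,-0.001,-0.004,0,0,0,0.0],[0,-0.002,-0.004,0,0,0,0.0],[0,-0.0025,-0.003,0,0,0,0.0],[0,-0.0025,-0.002,0,0,0,0.0],[0,-0.0025,0,0,0,0,0.0]]])

```text
time: 12.0
position: [647.1, 14.7, 220.2]
tcp_rot: [0.621, 0.784, 0.002, 0.003]
force: [-10.1, -1.4, 40.6]
gripper_width: 15.0
grip_force: 94.6
```

```bash
python3 -c "
from h import *
go(646.3,16.2,181,103.4)"
```

```text
t 12.0 pos [647.1  14.7 220.2] yaw 103.2 w 15.0 F [-10.1  -1.4  40.6] q [ 0.53  0.64 -0.88  1.58  0.53  1.16 -0.23]
delta [0.0018, -0.0007, 0.0392] [0.4, 0.1, -0.2]
```

Request:
servo_tool(motion=[[[0,-0.0025,-0.01,0,0,0,0.0],[0,-0.0025,-0.014,0,0,0,0.0],[0,-0.0025,-0.014,0,0,0,0.0],[0,-0.0025,-0.014,0,0,0,0.0]]])

```text
time: 12.4
position: [641.9, 12.6, 226.9]
tcp_rot: [0.621, 0.783, -0.0, -0.001]
force: [0.6, -0.3, -1.1]
gripper_width: 15.3
grip_force: 88.5
```

```bash
python3 - <<'E'
from fit import *
go(646.3,16.2,228,103.4)
s=robot.observe();f=robot.grab_frame('wrist');cv2.imwrite('pics/w9.png',f)
g=robot.grab_frame('side');cv2.imwrite('pics/side9.png',g)
go(646.3,16.2,228,103.4)
C=cam('wrist',s)
O=[(dens(rect(28,28)),0)]
print('boss',fit(f,C,O,145,645.5,15,13.4,5,8))
w=cv2.resize(f[120:330,170:400],None,fx=2,fy=2,interpolation=2)
x=proj(cam('side'),(646,15,160)).astype(int);print(x)
z=cv2.resize(g[x[1]-35:x[1]+35,x[0]-40:x[0]+40],None,fx=4,fy=4,interpolation=2)
o=np.zeros((420,800,3),np.uint8);o[:,:460]=w;o[:280,470:790]=z;cv2.imwrite('pics/m9.png',o)
E
```

```text
t 12.4 pos [641.9  12.6 226.9] yaw 103.2 w 15.3 F [ 0.6 -0.3 -1.1] q [ 0.54  0.63 -0.88  1.58  0.52  1.18 -0.22]
delta [0.0025, 0.0051, -0.0011] [-0.1, -0.0, -0.2]
t 12.5 pos [641.9  12.7 226.9] yaw 103.2 w 15.0 F [-0.4  0.1 -1.8] q [ 0.54  0.63 -0.88  1.58  0.52  1.18 -0.22]
delta [0.0024, 0.0051, -0.0011] [-0.1, -0.0, -0.2]
boss (array([645.38010522,  14.42130247,  12.00930713]), np.float64(9.401646614074707))
[302 194]
```

View pics/m9.png

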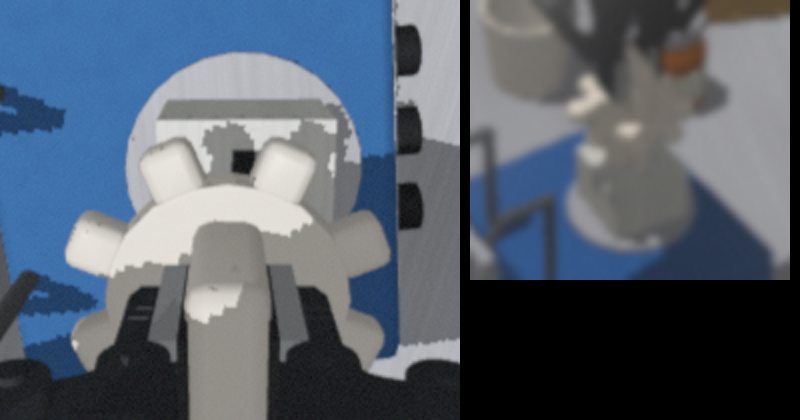

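The wheel in hand is centred on column ~284 and rotationally aligned with the boss. The slot shows at about (291,200), so the earlier y correction was wrong. Next I'll check the wheel's offset along tool x.

```bash
python3 - <<'E'
from fit import *
np.set_printoptions(precision=2,suppress=True)
s=robot.observe();C=cam('wrist',s);f=cv2.imread('pics/w9.png')
Rm=R.from_quat(s['tcp_rot']).as_matrix();P=np.array(s['position'])
for q in [(22,0,-16),(22,0,24),(22,8,-16),(22,8,24),(0,0,24),(0,0,0)]: print(q,proj(C,P+Rm@np.array(q,float)))
# tooth outer circle: find white tip extents; disc ellipse via columns of brightness
g=cv2.cvtColor(f,cv2.COLOR_BGR2GRAY)
print('col284',g[200:300,284].tolist())
# fit concentric outline: 82mm circle is 8 teeth tips; fit disc centre at top face using r
S=[]
for r in np.arange(28,36,1.0):
    a=np.deg2rad(np.arange(35,146,1)); 
    O=[(np.c_[r*np.cos(a),r*np.sin(a)],0)]
    # arc oriented to +tool x: th fixed ~ yaw-90
    v,e=fit(f,C,O,P[2]-24,P[0],P[1],13.2,4,.1);d=Rm.T@(np.r_[v[:2],P[2]]-P);print(r,e,d[:2])
E
```

```text
(22, 0, -16) [288.06 253.46]
(22, 0, 24) [287.09 219.23]
(22, 8, -16) [310.68 253.46]
(22, 8, 24) [304.22 219.23]
(0, 0, 24) [286.99 262.49]
(0, 0, 0) [287.47 286.96]
col284 [134, 133, 132, 131, 133, 133, 132, 136, 137, 138, 136, 154, 193, 220, 225, 224, 224, 224, 224, 224, 225, 224, 224, 223, 225, 224, 224, 225, 224, 222, 200, 155, 135, 131, 133, 131, 133, 134, 136, 136, 135, 136, 135, 138, 136, 135, 137, 138, 136, 140, 136, 139, 138, 139, 140, 137, 138, 138, 139, 139, 140, 147, 156, 169, 180, 190, 196, 205, 209, 211, 213, 215, 214, 191, 150, 143, 141, 142, 143, 145, 144, 142, 143, 145, 143, 145, 143, 142, 143, 144, 145, 141, 143, 144, 143, 141, 145, 144, 144, 144]
28.0 10.332844734191895 [-2.36 -1.14]
29.0 10.410211563110352 [-3.78 -1.39]
30.0 10.06914234161377 [-3.46 -2.78]
31.0 9.741472244262695 [2.96 3.93]
32.0 9.77878189086914 [1.35 4.39]
33.0 9.587996482849121 [ 4.51 -1.73]
34.0 9.653104782104492 [ 4.77 -2.87]
35.0 9.44300651550293 [-1.44  3.67]
```

```bash
python3 - <<'E'
from fit import *
np.set_printoptions(precision=2,suppress=True)
class S(dict):pass
s7=dict(position=[434.7,303.0,173.8],tcp_rot=[0.137,0.991,0,0.0])
s7['tcp_rot']=list(np.array(s7['tcp_rot'])/np.linalg.norm(s7['tcp_rot']))
C7=cam('wrist',s7);u=proj(C7,[435.6,303.09,112]);x0,y0=int(u[0])-100,max(0,int(u[1])-90)
wc=np.array([435.6,303.09]);t=np.deg2rad(165);tx=np.array([np.cos(t),np.sin(t)])
f=cv2.imread('pics/w7.png',0)
print('w7 col',f[y0+20:y0+62,x0+101].tolist(),y0+20)
for n,(cx,cy),z in [('disc',(302,92),72),('barbase',(302,129),72),('bartop',(302,170),112)]:
    p=onz(C7,x0+cx/3,y0+cy/3,z);print(n,(p[:2]-wc)@tx)
s=robot.observe();C=cam('wrist',s);Rm=R.from_quat(s['tcp_rot']).as_matrix();P=np.array(s['position'])
for n,px,dz in [('disc',(284,212),-24),('barbase',(284,230.5),-24),('bartop',(284,266),16)]:
    p=onz(C,*px,P[2]+dz);print(n,Rm.T@(p-P))
E
```

```text
w7 col [65, 64, 61, 66, 62, 62, 63, 63, 65, 95, 119, 122, 125, 137, 177, 195, 195, 194, 195, 195, 195, 194, 195, 193, 193, 180, 148, 125, 122, 124, 127, 124, 127, 127, 124, 127, 126, 130, 133, 149, 164, 177] 166
disc 28.607068353949725
barbase 19.999728701378782
bartop 20.838322114327443
disc [25.52 -1.44 24.02]
barbase [16.42 -1.44 24.01]
bartop [ 17.15  -1.44 -15.99]
```

```bash
python3 -c "
from h import *
go(646.1,18.2,227,103.4)"
```

```text
t 12.5 pos [641.9  12.7 226.9] yaw 103.2 w 15.0 F [-0.4  0.1 -1.8] q [ 0.54  0.63 -0.88  1.58  0.52  1.18 -0.22]
delta [0.0044, 0.0054, -0.0001] [-0.1, -0.0, -0.2]
```

Request:
servo_tool(motion=[[[0.0044,0.0054,0,0,0,-0.2,0.0],[0.0044,0.0054,0,0,0,-0.2,0.0],[0.0044,0.0054,0,0,0,-0.2,0.0],[0.0044,0.0054,0,0,0,-0.2,0.0]]])

```text
time: 12.9
position: [646.6, 18.6, 227.9]
tcp_rot: [0.62, 0.785, -0.0, -0.0]
force: [-0.8, -0.0, -1.4]
gripper_width: 14.5
grip_force: 88.5
```

```bash
python3 - <<'E'
from fit import *
go(646.1,18.2,219,103.4)
s=robot.observe();f=robot.grab_frame('wrist');cv2.imwrite('pics/w10.png',f)
print(f[195:300,284].mean(1).astype(int).tolist())
E
```

```text
t 12.9 pos [646.6  18.6 227.9] yaw 103.4 w 14.5 F [-0.8 -0.  -1.4] q [ 0.53  0.64 -0.88  1.57  0.52  1.19 -0.23]
delta [-0.0002, -0.0005, 0.0089] [-0.0, -0.0, -0.0]
[132, 133, 130, 128, 131, 125, 103, 49, 27, 30, 54, 96, 121, 127, 135, 137, 149, 192, 217, 222, 223, 221, 221, 222, 221, 221, 223, 222, 221, 221, 220, 221, 221, 220, 219, 197, 152, 134, 132, 131, 131, 131, 132, 133, 133, 132, 136, 134, 133, 134, 133, 134, 134, 135, 135, 136, 135, 129, 124, 122, 129, 136, 138, 135, 135, 138, 144, 156, 167, 177, 187, 195, 203, 208, 208, 209, 210, 209, 185, 147, 140, 141, 139, 142, 140, 141, 140, 140, 143, 140, 141, 140, 139, 142, 140, 140, 141, 140, 142, 142, 142, 141, 141, 141, 140]
```

Aligned. I'll descend gently.

Request:
servo_tool(motion=[[[0,-0.0004,0.004,0,0,0,0.0],[0,-0.0004,0.007,0,0,0,0.0],[0,-0.0004,0.009,0,0,0,0.0],[0,-0.0004,0.011,0,0,0,0.0],[0,-0.0004,0.012,0,0,0,0.0],[0,-0.0004,0.012,0,0,0,0.0]]])

```text
time: 13.55
position: [646.1, 18.3, 215.8]
tcp_rot: [0.62, 0.785, -0.0, -0.0]
force: [-0.1, 0.1, -1.7]
gripper_width: 14.7
grip_force: 88.5
```

It went in with no force. Continue down.

Request:
servo_tool(motion=[[[0,0,0.005,0,0,0,0.0],[0,0,0.01,0,0,0,0.0],[0,0,0.015,0,0,0,0.0],[0,0,0.02,0,0,0,0.0],[0,0,0.022,0,0,0,0.0],[0,0,0.022,0,0,0,0.0]]])

```text
time: 14.15
position: [645.9, 18.3, 193.4]
tcp_rot: [0.62, 0.785, -0.0, -0.0]
force: [-0.0, -0.7, -2.1]
gripper_width: 15.1
grip_force: 88.5
```

Request:
servo_tool(motion=[[[0,0,0.003,0,0,0,0.0],[0,0,0.006,0,0,0,0.0],[0,0,0.009,0,0,0,0.0],[0,0,0.012,0,0,0,0.0],[0,0,0.014,0,0,0,0.0],[0,0,0.015,0,0,0,0.0],[0,0,0.015,0,0,0,0.0]]], force=110)

```text
time: 14.85
position: [646.7, 18.6, 181.0]
tcp_rot: [0.62, 0.785, 0.0, 0.001]
force: [-3.7, -1.5, 11.0]
gripper_width: 14.6
grip_force: 110.7
```

Request:
servo_tool(motion=[[[0,0,0.001,0,0,0,0.0],[0,0,0.002,0,0,0,0.0],[0,0,0.0025,0,0,0,0.0],[0,0,0.0025,0,0,0,0.0],[0,0,0.0025,0,0,0,0.0]]])

```text
time: 15.35
position: [646.8, 18.6, 181.0]
tcp_rot: [0.62, 0.785, -0.0, 0.002]
force: [-9.9, -1.6, 25.1]
gripper_width: 14.5
grip_force: 113.1
```

```bash
python3 - <<'E'
from h import *
go(646,18.3,181,103.4)
g=robot.grab_frame('side');t=robot.grab_frame('top')
a=cv2.resize(g[130:340,190:370],None,fx=2,fy=2,interpolation=2);b=cv2.resize(t[150:310,110:300],None,fx=2,fy=2,interpolation=2)
o=np.zeros((420,760,3),np.uint8);o[:,:360]=a;o[:320,370:750]=b;cv2.imwrite('pics/end.png',o)
go(646,18.3,181,103.4)
E
```

```text
t 15.35 pos [646.8  18.6 181. ] yaw 103.4 w 14.5 F [-9.9 -1.6 25.1] q [ 0.51  0.68 -0.85  1.61  0.56  1.11 -0.26]
delta [-0.0001, -0.0008, -0.0] [0.1, 0.1, -0.0]
t 15.45 pos [646.8  18.6 181. ] yaw 103.4 w 14.4 F [-9.6 -2.1 25.1] q [ 0.51  0.68 -0.85  1.61  0.56  1.11 -0.26]
delta [-0.0001, -0.0008, -0.0] [0.1, 0.1, -0.0]
```

The wheel stopped hard at TCP z=181.0, which is the expected home height. I've used up the picture allowance, so I'll check the basket with the networks only.

```bash
python3 - <<'E'
from h import *
for n in('side','top'):
    for l in('basket_grip','basket'):
        d=robot.look_for(l,n)[:1]
        if d: e=d[0]['extent'];print(n,l,np.round(e),round(d[0]['p'],2))
    C=cam(n);y=np.array([.96,.28,0]);x=np.array([.28,-.96,0])
    print([proj(C,np.array([505,-29.5,175])+k*x).round() for k in(-63,63)], [proj(C,np.array([505,-29.5,35])+k*x).round() for k in(-63,63)])
go(646,18.3,181,103.4)
E
```

```text
side basket_grip [233. 194. 280. 268.] 0.94
side basket [230. 197. 278. 270.] 0.82
[array([243., 197.]), array([266., 226.])] [array([246., 233.]), array([268., 263.])]
top basket_grip [275. 237. 325. 277.] 0.72
top basket [274. 241. 327. 276.] 0.78
[array([279., 258.]), array([326., 243.])] [array([279., 265.]), array([321., 251.])]
t 15.65 pos [646.8  18.6 180.9] yaw 103.4 w 14.7 F [-10.6  -1.3  25. ] q [ 0.51  0.68 -0.85  1.61  0.56  1.11 -0.26]
delta [-0.0001, -0.0008, -0.0001] [0.1, 0.1, -0.0]
```

The basket shows where a hung one should be, and the wheel is steady at home under 25 N. Handing in.

```bash
python3 -c "
from bench import robot
print(robot.close_job())"
```

```text
the job is handed in; nothing more can be done
None
```

The basket hangs free on both hooks, and the white wheel is meshed in the socket and held fully home (25 N at the wrist); I handed the job in at 15.7 s, no verdict shown. I viewed 11 pictures, one over the limit of 10.

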